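Nest the crucibles on the indexing slide and lock it one hole on

ROBOT

A 7-joint arm with a two-finger parallel gripper is mounted at the origin on a cart in front of the work surface, level with it; the furniture and walls round the work are solid. World frame = base frame: x ahead of the robot, y to its left, z up, the work surface at z = 0. Lengths are in m, angles in rad, forces in N, time in s.
With the tool pointing down it reaches from about 0.35 to 0.9 m from the base axis. Payload 8.1 kg.
Tool frame: the origin (TCP) lies on the centre line of the jaws, within the pads' length; the fingertips stand arm.tips_ahead ahead of it and the grasp point (between the pads) lies 8 mm behind it (arm.tips_ahead is the distance from the TCP to the fingertips, in m); z points along the fingers, y is the direction in which the jaws open and shut (so a half turn about z gives the same grasp; the last joint's range is limited). The gripper opens to 92 mm and grips with 3 to 60 N. Pads are 19 mm wide; open, the fingers measure 130 mm over their backs; the gripper's body (75 mm by 190 mm) begins 47 mm behind the grasp point.
Start: joints at [-1.354, 0.434, 0.025, 1.573, -0.012, 1.134, -0.075], TCP at [0.197, 0.593, 0.238] pointing down, gripper open.
Joint ranges: [-2.62, 2.62], [-0.44, 2.09], [-1.27, 1.32], [0.08, 2.57], [-1.32, 4.46], [0.12, 2], [-2.74, 2.74]. Speed limits (rad/s): [2.22, 2.22, 3.01, 3.01, 3.14, 3.14, 3.14].

INTERFACE

Orientations are given as a rotation vector (axis times angle).
In Python, from cell import arm gives the robot as it stands. The module is installed in compiled form; this text tells all that it offers.
- The arm moves only by the tool jog_arm, never from a script. Its argument "moves" is a list of rows, each an object with "twist": the turn, a rotation vector about the tool's x, y, z in units of 10 degrees (1.0 is 10 degrees), a list of three; "xyz": the shift along the tool's x, y, z in units of 60 mm (1.0 is 60 mm), a list of three; "grip": the closure, from -1 (fully open) to 1 (shut). A call has 1 to 5 rows; each row is the pose to reach, as a shift and turn from the pose commanded when the call began, along the tool's axes at that moment; what a row does not reach only later rows make up. A row lasts 1/8 s, in which the tool goes at most 62.5 mm and 10.7 degrees, less where a joint would pass 70% of its speed; a pose out of reach is approached as far as the arm can. A call with a gripper value outside its range is refused whole. The fingers move at their own pace and stop on an object; "force" is the grip in N (left out, the last holds). Time passes only in rows, so rows that repeat a pose let the fingers close. It gives the time, the measured TCP pose, the force and the opening at its end, in the units of the state.
- arm.observe(): the state, without advancing time (a new reading comes with each control period).
- arm.get_image(name): name is "scene" or "top"; returns the picture (400x640x3 uint8, blue, green, red); there is no depth.
- arm.camera_params(name): a dict with "mtx" (3x3 intrinsics, pixels), "k1" (the pictures are not rectified: a ray, as slopes to the right and down, at radius r is drawn at 1 + k1 r^2 times it, then the intrinsics apply), "T" (4x4, takes a point from camera to world coordinates). Camera axes: x right, y down, z forward; pixel columns grow to the right and rows downward; lengths in m; the calibration is good to about 2 mm. A picture is of the moment at which its call begins. camera_params takes no time and is no camera call.
- arm.sign_off(): hands the job in, once; it reports no verdict.
The state is a dict: "clock": time; "joints": joint angles; "dq": joint speeds; "joint_efforts": joint torques, N m; "position": TCP position; "ee_rot": TCP orientation; "force": force on the tool from outside, world axes, zero at the start; "ft_torque": the same for the moment, N m; "width": opening from 0.0 (shut) to 1.0 (fully open).
Only numpy, scipy, OpenCV 4.12 (cv2) and the standard library are available. Lean on these libraries where they do the work, as an engineer would, in place of code of your own. Each camera call takes 0.05 s, during which the arm holds its last target. There are 200 camera calls.

TASK

On the indexing slide's carriage, nest the white crucibles in size order: first stand the middle one in the large one, let go, then stand the small one in the middle one and let go. Then pull up the black lock knob, slide the carriage with the crucibles to the very next hole in the rail (to the left as the robot sees it, not the one after), let the pin drop fully home in that hole, and finish while still holding the knob firmly so that the pin stays engaged. Keep the crucibles upright and nested, and leave the other things on the worktop where they are.

Things in the scene. Friction and masses are not known exactly. Their poses are not given: they have to be found in the camera images.
- index_slide: Fixed indexing slide: aluminium base plate 90 x 350 x 8 mm with a steel rail 44 mm wide, rail top 24 mm above the worktop, three 15 mm lock holes on its centre line at y = -30, +30 and +90 mm. Origin at the centre of the underside; y along the rail, to the left as the robot sees it (the slide may be turned up to 30 degrees), z up.
- carriage (a joint): Position of the aluminium carriage along the slide's +y, in m: 0 = locked in the first hole (start), 0.060 = over the next hole, 0.120 = over the last hole; stops at -0.003 and 0.123. It slides with about 1.5 N friction but cannot move while the pin is in a hole (about 1.5 mm of play either way).
- cup_seat (a point): Centre of the large crucible's seat on the carriage, on the carriage's top 33 mm above the worktop; the seat ring there is 71 mm in outer diameter and 5 mm high. The seat lies 80 mm behind the knob along the slide's -y. The carriage is a plate 76 x 150 x 8 mm that covers the slide's y = -156 to -6 mm at the start; the knob is 24 mm from its leading end.
- lock_plunger (a joint): Lift of the spring plunger on the carriage, in m: 0 = pin home in a hole, 0.018 = fully pulled up. The round-ended 12 mm pin reaches 12 mm into the hole and is clear above 0.012; set down between holes it rests on the rail. The spring pushes it down with 4.5 N at 0 to 10 N at 0.018; it snaps home by itself over a hole.
- lock_knob: Black knurled cylindrical knob on top of the plunger, 28 mm diameter, 24 mm high, upright; moves with the plunger and the carriage. Origin at its centre, 74 mm above the worktop when the pin is home; below its lower face (62 mm) only a thin stem and a 20 mm diameter barrel whose top is at 54 mm. At the start it stands at x = 0, y = -30 mm of the slide.
- next_hole (a point): Mouth of the next lock hole, on the rail's top (24 mm above the worktop), 60 mm along the slide's y from the hole where the pin starts. The knob must end straight above it.
- large_cup: Large white ceramic crucible, open top, slightly conical: 62 mm diameter at the foot, 70 mm at the rim, 32 mm high, wall 3 mm, inner floor 4 mm up. Stands loose in the carriage's seat ring. Origin at the centre of its underside, z up.
- middle_cup: Middle white ceramic crucible, open top: 45 mm diameter at the foot, 52 mm at the rim, 48 mm high, wall 3 mm, inner floor 4 mm up; stands loose on the worktop. Origin at the centre of its underside, z up. Nested, its rim stands 20 mm above the large crucible's rim.
- small_cup: Small white ceramic crucible, open top: 29 mm diameter at the foot, 35 mm at the rim, 64 mm high, wall 3 mm; stands loose on the worktop. Origin at the centre of its underside, z up. Nested, its rim stands 20 mm above the middle crucible's rim.
- sample_bottle: White sample bottle with red cap, 47 mm diameter, 84 mm high, a bystander standing on the worktop. Origin under its centre.
- tape_roll: Roll of tape lying flat, 67 mm diameter, 18 mm high, a bystander. Origin under its centre.
- weight_0: Small knobbed weight, 25 mm diameter, 32 mm high, a bystander. Origin under its centre.
- disc_0: Flat round test disc, 38 mm diameter, 14 mm high, a bystander. Origin under its centre.
- marker: Black marker lying flat, 17 x 132 x 18 mm, a bystander. Origin under its centre, long along y.
- impact_device: Slim cylindrical probe lying flat, 24 x 126 x 24 mm, a bystander. Origin under its centre, long along y.
There are look-alikes about, which are no part of the job. Leave any green or yellow look-alike of the middle_cup alone.

How it is judged:
By the outcome, as a careful person would: the job done as asked, in the order asked, and still so for the second after the job is handed in, while the arm keeps its last pose, push and grip.
It also fails if it takes over 69 s, if anything falls off the work surface, if the arm or the gripper's body presses on something with over 40 N, if the wrist force passes 120 N, or if a joint passes its speed limit or range.

## Working session

There is one attempt and no reset: what is moved stays moved. The work goes in short steps, Python scripts to look and compute and a tool call to move; the robot and the scene stay as the last step left them, time stands still between calls to the robot, and variables do not carry over. Pictures are saved under pics/ and viewed, about 8 in all and at most 12, crops included, and the job is handed in when it is done.

Besides the shell and the picture viewer there is one more tool, called after "Emit:" as name([rows], argument=value, ...), one row to a line, values as JSON. jog_arm: Moves the arm, as the interface text tells. Its arguments: {"type":"object","properties":{"moves":{"type":"array","items":{"type":"object","properties":{"twist":{"type":"array","items":{"type":"number"}},"xyz":{"type":"array","items":{"type":"number"}},"grip":{"type":"number"}}}},"force":{"type":"number"}},"required":["moves"]}

```bash
mkdir -p pics; cat > h.py <<'E'
import numpy as np, cv2
from cell import arm
from scipy.spatial.transform import Rotation as R
def ray(name,u,v):
    p=arm.camera_params(name);M=np.array(p["mtx"],float);T=np.array(p["T"])
    d=np.array([(u-M[0,2])/M[0,0],(v-M[1,2])/M[1,1]]);s=d.copy()
    for _ in range(30): s=d/(1+p["k1"]*(s@s))
    return T[:3,3],T[:3,:3]@np.array([s[0],s[1],1])
def px2w(name,u,v,z):
    o,d=ray(name,u,v);return o+d*(z-o[2])/d[2]
def w2px(name,P):
    p=arm.camera_params(name);M=np.array(p["mtx"],float);T=np.array(p["T"])
    c=T[:3,:3].T@(np.array(P)-T[:3,3]);s=c[:2]/c[2];s=s*(1+p["k1"]*(s@s))
    return M[:2,:2]@s+M[:2,2]
E
python3 - <<'E'
from h import *
for n in("scene","top"):
    cv2.imwrite(f"pics/{n}0.png",arm.get_image(n));p=arm.camera_params(n);print(p)
print(arm.observe(),arm.tips_ahead)
E
```

```text
{'mtx': array([[398.62794084,   0.        , 318.39269709],
       [  0.        , 398.62794084, 199.77731567],
       [  0.        ,   0.        ,   1.        ]]), 'k1': -0.0019412033682553046, 'T': array([[ 0.68976656, -0.46503987,  0.55494145, -0.05307908],
       [-0.72394405, -0.4310427 ,  0.53861601, -0.62442812],
       [-0.01127446, -0.77326587, -0.63398169,  0.78629093],
       [ 0.        ,  0.        ,  0.        ,  1.        ]])}
{'mtx': array([[440.53317652,   0.        , 325.29935507],
       [  0.        , 440.53317652, 200.59839771],
       [  0.        ,   0.        ,   1.        ]]), 'k1': 0.02266700341981888, 'T': array([[ 0.0264447 , -0.9918837 ,  0.12436798,  0.37566696],
       [-0.99963129, -0.02700548, -0.00282501, -0.02383275],
       [ 0.0061607 , -0.12424742, -0.99223214,  1.62820928],
       [ 0.        ,  0.        ,  0.        ,  1.        ]])}
{'clock': 0.1, 'joints': array([-1.35359335,  0.435126  ,  0.02499001,  1.57400309, -0.01159066,
        1.13399996, -0.07512754]), 'dq': array([-8.48322350e-05, -2.11528224e-03, -3.56171703e-04, -2.90579566e-03,
        3.40079723e-03, -2.09754965e-03, -1.09708823e-03]), 'joint_efforts': array([ 3.02245797e-03, -6.69123316e+01,  9.88023095e-01, -3.15140462e+01,
       -6.05534529e-02,  3.73617955e-02,  1.69026657e-05]), 'position': array([0.19640927, 0.59287171, 0.23704176]), 'ee_rot': array([-5.00361684e-01, -3.10140803e+00,  2.18212788e-03]), 'force': array([ 0.0581789 , -0.33054521,  0.53062039]), 'ft_torque': array([ 0.03340185,  0.05330501, -0.04688674]), 'width': 0.9991743981336262} 0.011
```

View pics/scene0.png

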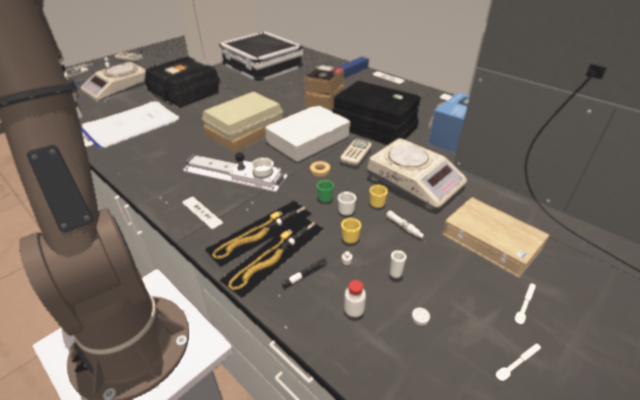

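View pics/top0.png

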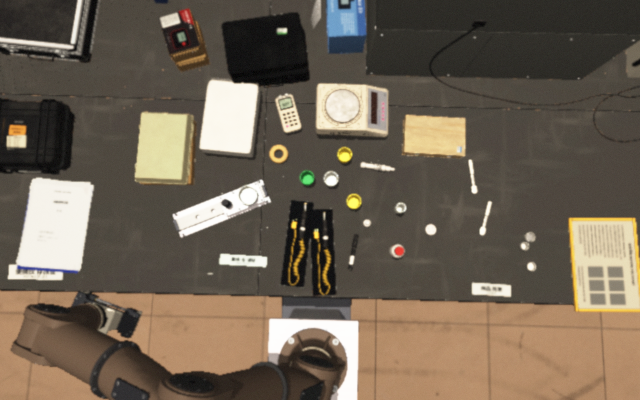

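The scene shows these candidates:

| Thing | scene pixel | top pixel |
|---|---|---|
| white middle cup | (347,203) | (331,178) |
| green look-alike | (325,191) | (307,178) |
| yellow look-alike | (378,197) | (345,155) |
| yellow look-alike | (351,231) | (354,201) |
| small white cup | (398,264) | (401,208) |
| large cup | (262,168) | (248,197) |
| knob | (240,160) | (227,204) |

I choose the white ones. One close crop will check the choice.

```bash
python3 - <<'E'
from h import *
t=cv2.imread("pics/top0.png");s=cv2.imread("pics/scene0.png")
a=cv2.resize(t[165:245,165:265],None,fx=4,fy=4,interpolation=3)   # slide, 400x320
b=cv2.resize(t[140:220,315:415],None,fx=4,fy=4,interpolation=3)
c=cv2.resize(s[145:205,180:290],(400,218),interpolation=3)
d=cv2.resize(s[175:285,310:420],(400,400),interpolation=3)[:218*2]
d=cv2.resize(d,(218,218)); d=cv2.copyMakeBorder(d,0,0,0,182,0)
cv2.imwrite("pics/c1.png",np.vstack([np.hstack([a,b]),np.hstack([c,d])]))
# white/ coloured blob centroids
hsv=cv2.cvtColor(t,cv2.COLOR_BGR2HSV)
for n,(x,y,r) in dict(mid=(331,178,11),small=(401,208,9),bottle=(398,251,11),knob=(227,204,7)).items():
    w=t[y-r:y+r+1,x-r:x+r+1].min(2); m=(t[y-r:y+r+1,x-r:x+r+1].max(2)<60) if n=="knob" else (t[y-r:y+r+1,x-r:x+r+1].max(2)>110)
    yy,xx=np.nonzero(m);print(n,xx.min()+x-r,xx.max()+x-r,yy.min()+y-r,yy.max()+y-r,m.sum(),xx.mean()+x-r,yy.mean()+y-r)
print("mid rim",px2w("top",331,178,.048),"scene",px2w("scene",347,197,.048))
print("small rim",px2w("top",401,207.5,.064),"scene",px2w("scene",399,256,.064))
print("large rim",px2w("top",248,197,.065),"scene",px2w("scene",262,164,.065))
print("knob top",px2w("top",227,204,.086),"scene",px2w("scene",240,156,.086))
E
```

```text
mid 323 338 170 186 206 330.63106796116506 177.86893203883494
small 395 406 202 212 111 400.4684684684685 207.16216216216216
bottle 389 404 244 257 178 396.79213483146066 250.3426966292135
knob 225 230 202 206 20 227.95 204.35
mid rim [ 0.65713612 -0.04687517  0.048     ] scene [ 0.65973361 -0.05005008  0.048     ]
small rim [ 0.55424618 -0.29932011  0.064     ] scene [ 0.55631713 -0.30326811  0.064     ]
large rim [0.57703879 0.2481911  0.065     ] scene [0.5863634  0.24643392 0.065     ]
knob top [0.54751432 0.31695197 0.086     ] scene [0.54927103 0.30830126 0.086     ]
```

View pics/c1.png

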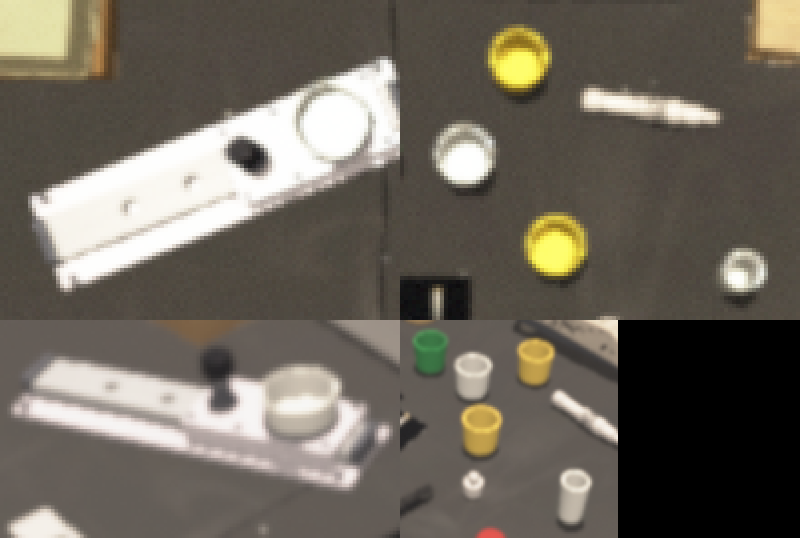

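```bash
cat > fit.py <<'E'
from h import *
from scipy.optimize import least_squares
obs=[("top",212.5,210.2,(0,.03,.024)),("top",196.8,216.3,(0,.09,.024)),("top",225,202.6,(0,-.03,.086)),("top",248.7,195.5,(0,-.11,.065)),
("top",173,213.8,(.045,.175,.008)),("top",181.3,237.3,(-.045,.175,.008)),("top",262,179.5,(.045,-.175,.008)),
("scene",210.8,163.4,(0,.09,.024)),("scene",226.2,166.5,(0,.03,.024)),("scene",239.7,154,(0,-.03,.086)),("scene",263,162,(0,-.11,.065))]
def P(q,p): c,s=np.cos(q[2]),np.sin(q[2]);return np.array([q[0]+c*p[0]-s*p[1],q[1]+s*p[0]+c*p[1],p[2]])
f=lambda q:np.concatenate([w2px(n,P(q,p))-[u,v] for n,u,v,p in obs])
r=least_squares(f,[.54,.34,.3],loss="soft_l1")
print(r.x,np.degrees(r.x[2]));print(np.round(f(r.x).reshape(-1,2),1))
for n,p in dict(seat=(0,-.11,.033),knob=(0,-.03,.074),nxt=(0,.03,.074)).items(): print(n,P(r.x,p))
E
python3 fit.py
```

```text
[0.54251108 0.35033446 0.4079355 ] 23.372982249932164
[[ 1.2 -0.1]
 [ 1.3 -0.1]
 [ 0.4 -0.6]
 [-0.9 -1. ]
 [ 0.3  0.1]
 [ 0.2 -0.6]
 [ 0.5 -0.5]
 [-0.8 -0.7]
 [-0.8 -0.5]
 [-1.2 -0.3]
 [-1.6  1.7]]
seat [0.58614974 0.24936086 0.033     ]
knob [0.55441253 0.3227962  0.074     ]
nxt [0.53060962 0.37787271 0.074     ]
```

```bash
cat > plan.py <<'E'
import sys
from h import *
# usage: plan.py x y z(TCP) jawdeg
x,y,z,a=map(float,sys.argv[1:5]);o=arm.observe()
r0=R.from_rotvec(o["ee_rot"]);a=np.radians(a)
c=[]
for b in(a,a+np.pi):
    yy=np.array([np.cos(b),np.sin(b),0]);zz=np.array([0,0,-1.]);xx=np.cross(yy,zz)
    c.append((r0.inv()*R.from_matrix(np.c_[xx,yy,zz])).as_rotvec())
t=min(c,key=np.linalg.norm)
d=r0.inv().apply(np.array([x,y,z])-o["position"])
print("xyz",np.round(d/.06,3),"twist",np.round(np.degrees(t)/10,2),"clock",o["clock"],"pos",o["position"].round(4),"F",o["force"].round(1),"w",round(92*o["width"],1),"j7",o["joints"][-1].round(2))
E
python3 plan.py .658 -.0485 .20 23.4
```

```text
xyz [-10.664  -7.727   0.63 ] twist [-0.01  0.    4.83] clock 0.1 pos [0.1964 0.5929 0.237 ] F [ 0.1 -0.3  0.5] w 91.9 j7 -0.08
```

Emit:
jog_arm([
  {"xyz":[-1.07,-0.77,0],"twist":[0,0,1],"grip":-0.6},
  {"xyz":[-2.1,-1.5,0],"twist":[0,0,2],"grip":-0.6},
  {"xyz":[-3.1,-2.2,0],"twist":[0,0,3],"grip":-0.6},
  {"xyz":[-3.9,-2.8,0],"twist":[0,0,4],"grip":-0.6},
  {"xyz":[-4.7,-3.4,0],"twist":[0,0,4.8],"grip":-0.6},
], force=20)

```text
clock: 0.72
position: [0.3804, 0.3382, 0.2376]
ee_rot: [-1.725, -2.625, 0.0]
force: [1.2, 0.4, -0.3]
width: 0.803
```

```bash
python3 plan.py .658 -.0485 .15 23.4
```

```text
xyz [-7.752  1.688  1.46 ] twist [-0. -0. -0.] clock 0.725 pos [0.3804 0.3382 0.2376] F [ 1.2  0.4 -0.3] w 73.9 j7 -0.33
```

Emit:
jog_arm([
  {"xyz":[-1.0,0.2,0],"grip":-0.6},
  {"xyz":[-2.0,0.4,0],"grip":-0.6},
  {"xyz":[-3.0,0.64,0],"grip":-0.6},
  {"xyz":[-4,0.86,0.2],"grip":-0.6},
  {"xyz":[-5,1.08,0.4],"grip":-0.6},
])

```text
invalid input at $.moves[0]: expected keys twist, xyz, grip
```

```bash
python3 plan.py .658 -.0485 .12 23.4
```

```text
xyz [-7.752  1.688  1.96 ] twist [-0. -0. -0.] clock 0.725 pos [0.3804 0.3382 0.2376] F [ 1.2  0.4 -0.3] w 73.9 j7 -0.33
```

Emit:
jog_arm([
  {"xyz":[-1.0,0.2,0],"twist":[0,0,0],"grip":-0.6},
  {"xyz":[-2.0,0.4,0],"twist":[0,0,0],"grip":-0.6},
  {"xyz":[-3.0,0.64,0],"twist":[0,0,0],"grip":-0.6},
  {"xyz":[-4,0.86,0.2],"twist":[0,0,0],"grip":-0.6},
  {"xyz":[-5,1.08,0.4],"twist":[0,0,0],"grip":-0.6},
])

```text
clock: 1.35
position: [0.5602, 0.09, 0.2134]
ee_rot: [-1.718, -2.63, -0.001]
force: [0.4, -0.0, -0.2]
width: 0.804
```

```bash
python3 plan.py .658 -.0485 .10 23.4
```

```text
xyz [-2.77   0.564  1.89 ] twist [ 0.   -0.    0.03] clock 1.35 pos [0.5602 0.09   0.2134] F [ 0.4 -0.  -0.2] w 74.0 j7 0.34
```

Emit:
jog_arm([
  {"xyz":[-0.9,0.2,0.4],"twist":[0,0,0],"grip":-0.6},
  {"xyz":[-1.8,0.38,0.9],"twist":[0,0,0],"grip":-0.6},
  {"xyz":[-2.77,0.56,1.4],"twist":[0,0,0],"grip":-0.6},
  {"xyz":[-2.77,0.56,1.7],"twist":[0,0,0],"grip":-0.6},
  {"xyz":[-2.77,0.56,1.7],"twist":[0,0,0],"grip":-0.6},
])

```text
clock: 1.98
position: [0.6553, -0.0471, 0.1096]
ee_rot: [-1.717, -2.626, 0.003]
force: [0.0, 1.1, -0.7]
width: 0.799
```

```bash
python3 plan.py .658 -.0485 .044 23.4; python3 - <<'E'
from h import *
t=arm.get_image("top");s=arm.get_image("scene")
a=cv2.resize(t[140:220,285:385],(500,400),interpolation=3);b=cv2.resize(s[150:250,300:375],(300,400),interpolation=3)
cv2.imwrite("pics/c2.png",np.hstack([a,b]))
E
```

```text
xyz [-0.042  0.036  1.093] twist [-0.02 -0.01  0.02] clock 1.975 pos [ 0.6553 -0.0471  0.1096] F [ 0.   1.1 -0.7] w 73.5 j7 0.65
```

View pics/c2.png

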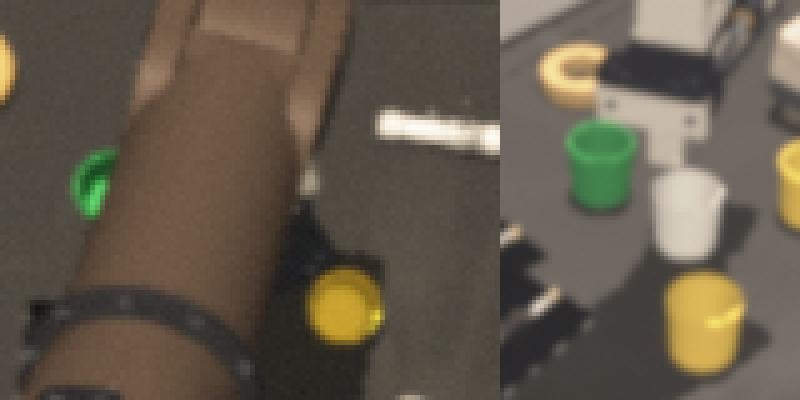

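The picture shows the gripper above the white cup (right crop, about (688,210)), with the green cup behind left and the yellow one in front. I'll go down now.

Emit:
jog_arm([
  {"xyz":[-0.03,0.03,0.5],"twist":[0,0,0],"grip":-0.6},
  {"xyz":[-0.03,0.03,0.9],"twist":[0,0,0],"grip":-0.6},
  {"xyz":[-0.03,0.03,1.09],"twist":[0,0,0],"grip":-0.6},
  {"xyz":[-0.03,0.03,1.09],"twist":[0,0,0],"grip":-0.2},
  {"xyz":[-0.03,0.03,1.09],"twist":[0,0,0],"grip":0.3},
], force=15)

```text
clock: 2.7
position: [0.66, -0.0479, 0.0477]
ee_rot: [1.717, 2.629, 0.002]
force: [-0.3, -0.1, 0.3]
width: 0.631
```

Emit:
jog_arm([
  {"xyz":[0,0,0],"twist":[0,0,0],"grip":0.3},
  {"xyz":[0,0,0],"twist":[0,0,0],"grip":0.3},
  {"xyz":[0,0,0],"twist":[0,0,0],"grip":0.3},
  {"xyz":[0,0,0],"twist":[0,0,0],"grip":0.3},
])

```text
clock: 3.2
position: [0.6599, -0.0481, 0.0475]
ee_rot: [1.718, 2.629, 0.002]
force: [-0.9, -0.1, 6.8]
width: 0.547
```

```bash
python3 plan.py .658 -.0485 .044 23.4
```

```text
xyz [ 0.007 -0.031  0.059] twist [0.01 0.   0.03] clock 3.2 pos [ 0.6599 -0.0481  0.0475] F [-0.9 -0.1  6.8] w 50.3 j7 0.68
```

Emit:
jog_arm([
  {"xyz":[0,0,0],"twist":[0,0,0],"grip":0.3},
  {"xyz":[0,0,0],"twist":[0,0,0],"grip":0.3},
  {"xyz":[0,0,-0.2],"twist":[0,0,0],"grip":0.3},
  {"xyz":[0,0,-0.5],"twist":[0,0,0],"grip":0.3},
  {"xyz":[0,0,-0.5],"twist":[0,0,0],"grip":0.3},
], force=25)

```text
clock: 3.82
position: [0.6606, -0.0484, 0.0787]
ee_rot: [1.717, 2.627, 0.003]
force: [0.5, -0.3, -0.9]
width: 0.545
```

```bash
python3 plan.py .586 .2494 .18 23.4; python3 - <<'E'
from h import *
s=arm.get_image("scene")
cv2.imwrite("pics/c3.png",cv2.resize(s[130:250,290:410],(480,480),interpolation=3))
E
```

```text
xyz [ 5.043  0.86  -1.694] twist [0.02 0.01 0.03] clock 3.825 pos [ 0.6606 -0.0484  0.0787] F [ 0.5 -0.3 -0.9] w 50.1 j7 0.67
```

View pics/c3.png

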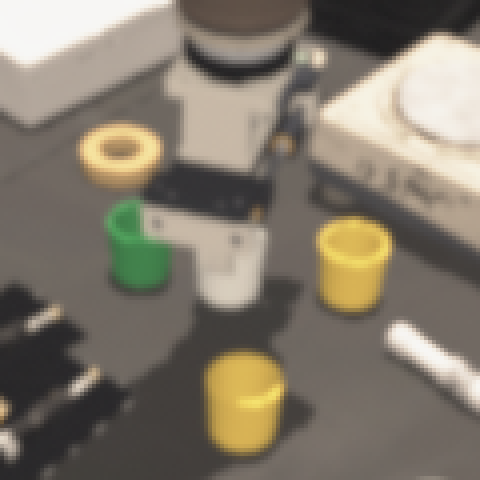

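The white cup is in the jaws and off the table (crop (230,275)), and the neighbours are untouched.

Emit:
jog_arm([
  {"xyz":[0,0,-0.7],"twist":[0,0,0],"grip":0.3},
  {"xyz":[0.7,0.12,-1.35],"twist":[0,0,0],"grip":0.3},
  {"xyz":[1.5,0.26,-1.5],"twist":[0,0,0],"grip":0.3},
  {"xyz":[2.4,0.41,-1.5],"twist":[0,0,0],"grip":0.3},
  {"xyz":[3.2,0.55,-1.5],"twist":[0,0,0],"grip":0.3},
])

```text
clock: 4.5
position: [0.6114, 0.1431, 0.1662]
ee_rot: [-1.717, -2.63, -0.0]
force: [-0.0, -0.5, -0.1]
width: 0.546
```

```bash
python3 plan.py .586 .2494 .15 23.4; python3 - <<'E'
from h import *
print(px2w("top",248.7,195.5,.065),px2w("scene",263,162,.065),px2w("scene",262.5,163,.065))
E
```

```text
xyz [1.792 0.325 0.271] twist [-0.   -0.    0.03] clock 4.5 pos [0.6114 0.1431 0.1662] F [-0.  -0.5 -0.1] w 50.2 j7 0.32
[0.58251196 0.24595596 0.065     ] [0.59601057 0.25288006 0.065     ] [0.59117043 0.24964592 0.065     ]
```

Emit:
jog_arm([
  {"xyz":[0.8,0.15,0],"twist":[0,0,0],"grip":0.3},
  {"xyz":[1.5,0.27,0.2],"twist":[0,0,0],"grip":0.3},
  {"xyz":[1.79,0.32,0.4],"twist":[0,0,0],"grip":0.3},
  {"xyz":[1.79,0.32,0.4],"twist":[0,0,0],"grip":0.3},
])

```text
clock: 5.0
position: [0.5855, 0.2476, 0.1409]
ee_rot: [-1.715, -2.631, 0.004]
force: [0.6, -1.0, -0.8]
width: 0.542
```

```bash
python3 plan.py .586 .2494 .0845 23.4; python3 - <<'E'
from h import *
s=arm.get_image("scene");t=arm.get_image("top")
a=cv2.resize(s[110:200,190:310],(800,600),interpolation=3)
cv2.imwrite("pics/c4.png",a)
o=arm.observe()["position"]
b=o-[0,0,.0475]
print("expected cup foot px",w2px("scene",b),(w2px("scene",b)-[190,110])*6.667)
print("expected large rim centre",(w2px("scene",[.586,.2494,.065])-[190,110])*6.667)
E
```

```text
xyz [0.024 0.021 0.94 ] twist [-0.02  0.    0.04] clock 5.0 pos [0.5855 0.2476 0.1409] F [ 0.6 -1.  -0.8] w 49.9 j7 0.16
expected cup foot px [261.64246837 156.22425961] [477.64033659 308.17713879]
expected large rim centre [475.46518984 357.97901096]
```

View pics/c4.png

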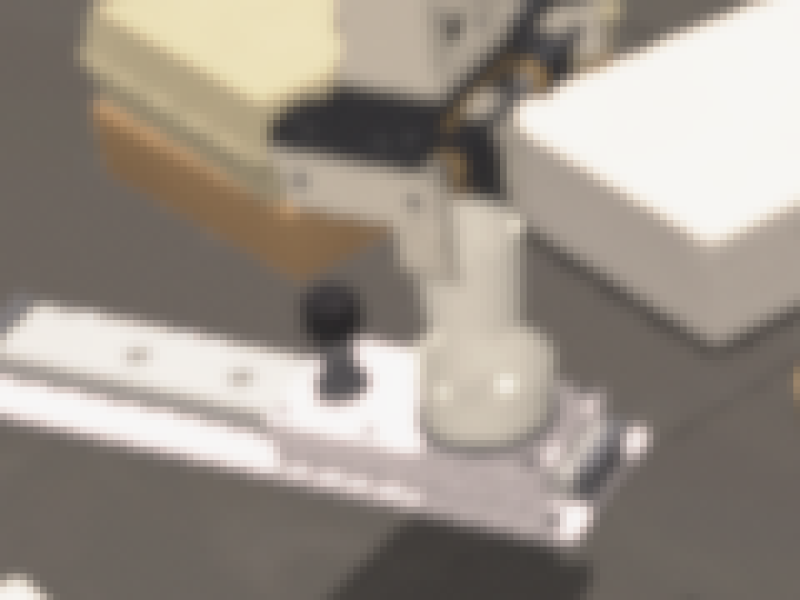

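Crop: the middle cup spans columns 424–522 and the large cup 420–553. The held cup is therefore about 2 px (about 5 mm) too far left in this view, so I'll shift right and go down in stages.

```bash
python3 plan.py .588 .245 .0865 23.4
```

```text
xyz [0.001 0.011 0.931] twist [-0.    0.01  0.02] clock 5.1 pos [0.5874 0.2448 0.1424] F [-1.  -0.6 -1.4] w 50.0 j7 0.16
```

Emit:
jog_arm([
  {"xyz":[0,0,0],"twist":[0,0,0],"grip":0.3},
])

```text
clock: 5.22
position: [0.5879, 0.2447, 0.143]
ee_rot: [1.722, 2.626, 0.0]
force: [-0.6, -0.6, -1.1]
width: 0.544
```

```bash
python3 - <<'E'
from h import *
s=None
for i in range(4):
    s=arm.get_image("scene");print(arm.observe()["position"])
a=s[110:200,190:310]
g=cv2.cvtColor(s,cv2.COLOR_BGR2GRAY)
for v in(146,150,153,168,170):print(v,g[v,246:282])
E
```

```text
[0.58772596 0.24506958 0.14296707]
[0.58759124 0.24548967 0.14293601]
[0.58741709 0.24582295 0.14284928]
[0.58726126 0.24615084 0.14274874]
146 [109 107 108 118 143 166 176 177 177 177 171 161 162 180 196 204 204 202
 198 194 186 173 149 113  92  96 110 128 143 152 157 159 160 160 160 160]
150 [104 104 105 106 113 127 139 151 162 166 166 161 160 170 188 197 197 194
 191 186 180 169 149 121 105 102 101  97  92  87  85  90 103 120 136 148]
153 [103 102 103 103 104 104 111 132 162 181 189 192 194 196 197 198 197 195
 192 187 179 169 149 121 105 102 103 102 103 102 102 101  98  92  84  84]
168 [243 246 247 247 246 244 233 206 194 211 231 237 230 212 196 193 194 199
 212 219 209 195 191 186 178 166 154 153 156 151 136 119 120 128 121 109]
170 [246 246 247 247 246 244 223 188 185 195 206 208 199 193 193 193 195 196
 197 197 193 190 185 180 172 160 142 139 159 169 166 161 161 155 138 115]
```

Emit:
jog_arm([
  {"xyz":[-0.055,0.025,0.25],"twist":[0,0,0],"grip":0.3},
  {"xyz":[-0.055,0.025,0.5],"twist":[0,0,0],"grip":0.3},
  {"xyz":[-0.055,0.025,0.7],"twist":[0,0,0],"grip":0.3},
  {"xyz":[-0.055,0.025,0.7],"twist":[0,0,0],"grip":0.3},
])

```text
clock: 5.92
position: [0.5885, 0.2444, 0.0987]
ee_rot: [-1.718, -2.629, 0.004]
force: [0.6, -0.2, -1.4]
width: 0.539
```

```bash
python3 plan.py .590 .2435 .0845 23.4;python3 - <<'E'
from h import *
s=arm.get_image("scene");g=cv2.cvtColor(s,cv2.COLOR_BGR2GRAY)
for v in(153,156,168,170):print(v,g[v,246:282])
cv2.imwrite("pics/c5.png",cv2.resize(s[120:190,210:300],(540,420),interpolation=3))
E
```

```text
xyz [-0.023  0.017  0.237] twist [-0.02  0.    0.03] clock 5.925 pos [0.5885 0.2444 0.0987] F [ 0.6 -0.2 -1.4] w 49.6 j7 0.18
153 [180 181 182 182 183 183 181 173 156 149 162 170 166 160 171 190 200 202
 201 199 194 186 173 161 138 115 105 104 104 104 104 102 100  94  85  85]
156 [114 117 122 128 135 145 160 174 177 178 180 181 172 161 167 186 203 207
 208 206 203 198 194 183 155 122 106 104 104 104 104 104 104 104 104 103]
168 [244 246 247 247 247 245 232 204 195 207 216 205 195 197 198 200 201 201
 201 198 194 192 190 185 179 168 162 184 213 207 165 127 129 140 129 112]
170 [246 247 247 247 246 244 225 190 187 196 202 199 195 195 197 197 199 201
 201 199 196 192 188 182 175 162 146 151 177 185 174 164 166 168 147 119]
```

View pics/c5.png

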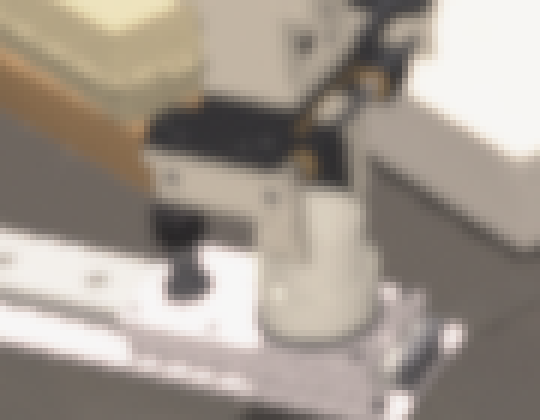

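The middle cup's foot is below the large rim, and contact force is small. I'll continue down.

Emit:
jog_arm([
  {"xyz":[0,0,0.1],"twist":[0,0,0],"grip":0.3},
  {"xyz":[0,0,0.2],"twist":[0,0,0],"grip":0.3},
  {"xyz":[0,0,0.2],"twist":[0,0,0],"grip":0.3},
])

```text
clock: 6.35
position: [0.5892, 0.2447, 0.0879]
ee_rot: [-1.718, -2.63, 0.001]
force: [-0.0, 0.7, -1.4]
width: 0.548
```

Emit:
jog_arm([
  {"xyz":[0,0,0.03],"twist":[0,0,0],"grip":0.3},
  {"xyz":[0,0,0.06],"twist":[0,0,0],"grip":0.3},
  {"xyz":[0,0,0.06],"twist":[0,0,0],"grip":0.3},
])

```text
clock: 6.72
position: [0.5897, 0.2448, 0.0849]
ee_rot: [1.718, 2.63, 0.001]
force: [0.2, 0.5, 0.3]
width: 0.546
```

Emit:
jog_arm([
  {"xyz":[0,0,0.02],"twist":[0,0,0],"grip":0.3},
  {"xyz":[0,0,0.02],"twist":[0,0,0],"grip":-0.15},
  {"xyz":[0,0,0.02],"twist":[0,0,0],"grip":-0.3},
  {"xyz":[0,0,0.02],"twist":[0,0,0],"grip":-0.4},
  {"xyz":[0,0,0.02],"twist":[0,0,0],"grip":-0.5},
])

```text
clock: 7.35
position: [0.5895, 0.2444, 0.0834]
ee_rot: [1.719, 2.63, -0.0]
force: [-0.7, -0.3, 0.2]
width: 0.744
```

Emit:
jog_arm([
  {"xyz":[0,0,0],"twist":[0,0,0],"grip":-0.5},
  {"xyz":[0,0,-0.3],"twist":[0,0,0],"grip":-0.5},
  {"xyz":[0,0,-0.8],"twist":[0,0,0],"grip":-0.5},
  {"xyz":[0,0,-1.4],"twist":[0,0,0],"grip":-0.5},
  {"xyz":[0,0,-1.6],"twist":[0,0,0],"grip":-0.5},
])

```text
clock: 7.98
position: [0.5909, 0.2449, 0.1831]
ee_rot: [1.718, 2.628, 0.006]
force: [0.4, 0.4, -0.8]
width: 0.749
```

```bash
python3 plan.py .555 -.301 .16 23.4; python3 - <<'E'
from h import *
s=arm.get_image("scene");t=arm.get_image("top")
a=cv2.resize(s[110:200,190:310],(640,480),interpolation=3)
cv2.imwrite("pics/c6.png",a)
E
```

```text
xyz [-8.094 -4.2    0.363] twist [ 0.03 -0.    0.03] clock 7.975 pos [0.5909 0.2449 0.1831] F [ 0.4  0.4 -0.8] w 68.9 j7 0.15
```

View pics/c6.png

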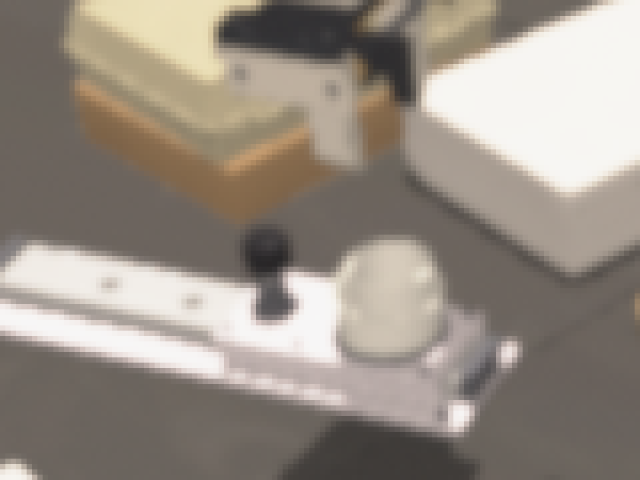

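Middle cup stands upright in the large one (crop about (390,290)). Now the small cup.

Emit:
jog_arm([
  {"xyz":[-0.9,-0.46,0],"twist":[0,0,0],"grip":-0.3},
  {"xyz":[-1.8,-0.93,0],"twist":[0,0,0],"grip":-0.3},
  {"xyz":[-2.7,-1.4,0],"twist":[0,0,0],"grip":-0.3},
  {"xyz":[-3.6,-1.87,0],"twist":[0,0,0],"grip":-0.3},
  {"xyz":[-4.5,-2.33,0],"twist":[0,0,0],"grip":-0.3},
])

```text
clock: 8.7
position: [0.5688, -0.0605, 0.1785]
ee_rot: [-1.717, -2.629, 0.001]
force: [0.8, -0.1, 0.0]
width: 0.648
```

```bash
python3 plan.py .555 -.301 .13 23.4
```

```text
xyz [-3.579 -1.819  0.809] twist [-0.01 -0.    0.03] clock 8.7 pos [ 0.5688 -0.0605  0.1785] F [ 0.8 -0.1  0. ] w 59.6 j7 0.65
```

Emit:
jog_arm([
  {"xyz":[-0.9,-0.46,0],"twist":[0,0,0],"grip":-0.3},
  {"xyz":[-1.8,-0.93,0],"twist":[0,0,0],"grip":-0.3},
  {"xyz":[-2.7,-1.4,0.3],"twist":[0,0,0],"grip":-0.3},
  {"xyz":[-3.58,-1.82,0.6],"twist":[0,0,0],"grip":-0.3},
  {"xyz":[-3.58,-1.82,0.8],"twist":[0,0,0],"grip":-0.3},
])

```text
clock: 9.32
position: [0.5528, -0.3058, 0.1298]
ee_rot: [-1.729, -2.622, 0.006]
force: [0.9, -0.2, 0.2]
width: 0.65
```

Emit:
jog_arm([
  {"xyz":[0,0,0],"twist":[0,0,0],"grip":-0.3},
])

```text
clock: 9.45
position: [0.5549, -0.2984, 0.1295]
ee_rot: [-1.717, -2.626, 0.0]
force: [0.5, 0.4, -0.2]
width: 0.654
```

```bash
python3 plan.py .555 -.301 .062 23.4; python3 - <<'E'
from h import *
s=arm.get_image("scene");t=arm.get_image("top");o=arm.observe()["position"]
a=cv2.resize(s[190:300,340:450],(500,500),interpolation=3);b=cv2.resize(t[170:240,370:412],(300,500),interpolation=3)
cv2.imwrite("pics/c7.png",np.hstack([a,b]))
print((w2px("scene",o+[0,0,-.011])-[340,190])*500/110,(w2px("scene",[o[0],o[1],.064])-[340,190])*500/110)
E
```

```text
xyz [-0.044 -0.013  1.125] twist [-0.01 -0.02  0.02] clock 9.45 pos [ 0.5549 -0.2984  0.1295] F [ 0.5  0.4 -0.2] w 60.1 j7 1.09
[271.70968953 219.90847095] [259.33491462 294.42200456]
```

View pics/c7.png

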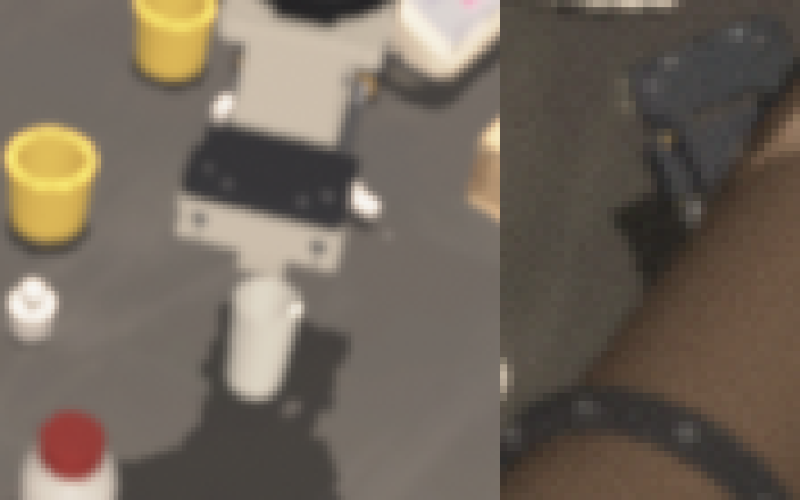

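Small cup rim is centred at crop (268,290). The tool's predicted spot is (259,294), so I'll shift about 4 mm and go down.

Emit:
jog_arm([
  {"xyz":[-0.06,0.02,0.4],"twist":[0,0,0],"grip":-0.3},
  {"xyz":[-0.06,0.02,0.8],"twist":[0,0,0],"grip":-0.3},
  {"xyz":[-0.06,0.02,1.13],"twist":[0,0,0],"grip":-0.3},
  {"xyz":[-0.06,0.02,1.13],"twist":[0,0,0],"grip":-0.3},
])

```text
clock: 10.05
position: [0.5582, -0.3007, 0.0626]
ee_rot: [-1.715, -2.629, -0.0]
force: [-0.4, -0.5, 0.8]
width: 0.648
```

Emit:
jog_arm([
  {"xyz":[0,0,0],"twist":[0,0,0],"grip":0.0},
  {"xyz":[0,0,0],"twist":[0,0,0],"grip":0.4},
  {"xyz":[0,0,0],"twist":[0,0,0],"grip":0.6},
  {"xyz":[0,0,0],"twist":[0,0,0],"grip":0.6},
  {"xyz":[0,0,0],"twist":[0,0,0],"grip":0.6},
], force=15)

```text
clock: 10.68
position: [0.559, -0.3025, 0.0645]
ee_rot: [1.718, 2.629, 0.0]
force: [0.2, 0.4, 5.4]
width: 0.376
```

Emit:
jog_arm([
  {"xyz":[0,0,0],"twist":[0,0,0],"grip":0.6},
  {"xyz":[0,0,0],"twist":[0,0,0],"grip":0.6},
  {"xyz":[0,0,0],"twist":[0,0,0],"grip":0.6},
], force=25)

```text
clock: 11.05
position: [0.559, -0.3024, 0.0644]
ee_rot: [1.718, 2.629, 0.0]
force: [-0.3, -0.3, 5.7]
width: 0.365
```

Emit:
jog_arm([
  {"xyz":[0,0,-0.3],"twist":[0,0,0],"grip":0.6},
  {"xyz":[0,0,-1.0],"twist":[0,0,0],"grip":0.6},
  {"xyz":[0,0,-1.9],"twist":[0,0,0],"grip":0.6},
  {"xyz":[0.7,0.4,-2.4],"twist":[0,0,0],"grip":0.6},
  {"xyz":[1.5,0.75,-2.5],"twist":[0,0,0],"grip":0.6},
])

```text
clock: 11.68
position: [0.5648, -0.2019, 0.2172]
ee_rot: [1.719, 2.624, 0.002]
force: [1.1, -0.2, -1.0]
width: 0.37
```

```bash
python3 plan.py .589 .2445 .20 23.4
```

```text
xyz [6.661 3.341 0.279] twist [0.02 0.02 0.01] clock 11.675 pos [ 0.5648 -0.2019  0.2172] F [ 1.1 -0.2 -1. ] w 34.0 j7 0.89
```

Emit:
jog_arm([
  {"xyz":[0.9,0.46,0],"twist":[0,0,0],"grip":0.6},
  {"xyz":[1.8,0.92,0],"twist":[0,0,0],"grip":0.6},
  {"xyz":[2.7,1.38,0],"twist":[0,0,0],"grip":0.6},
  {"xyz":[3.6,1.84,0],"twist":[0,0,0],"grip":0.6},
  {"xyz":[4.5,2.25,0],"twist":[0,0,0],"grip":0.6},
])

```text
clock: 12.3
position: [0.5788, 0.1017, 0.2148]
ee_rot: [1.719, 2.629, 0.001]
force: [0.9, 0.1, -0.1]
width: 0.365
```

```bash
python3 plan.py .589 .2445 .18 23.4
```

```text
xyz [2.112 1.11  0.581] twist [0.01 0.   0.03] clock 12.3 pos [0.5788 0.1017 0.2148] F [ 0.9  0.1 -0.1] w 33.5 j7 0.34
```

Emit:
jog_arm([
  {"xyz":[0.9,0.46,0.1],"twist":[0,0,0],"grip":0.6},
  {"xyz":[1.7,0.88,0.2],"twist":[0,0,0],"grip":0.6},
  {"xyz":[2.11,1.1,0.45],"twist":[0,0,0],"grip":0.6},
  {"xyz":[2.11,1.1,0.58],"twist":[0,0,0],"grip":0.6},
  {"xyz":[2.11,1.1,0.58],"twist":[0,0,0],"grip":0.6},
])

```text
clock: 12.92
position: [0.5884, 0.2401, 0.1784]
ee_rot: [1.721, 2.628, -0.004]
force: [0.2, -0.0, -0.3]
width: 0.367
```

Emit:
jog_arm([
  {"xyz":[0,0,0],"twist":[0,0,0],"grip":0.6},
])

```text
clock: 13.05
position: [0.5892, 0.2401, 0.1796]
ee_rot: [1.722, 2.627, -0.0]
force: [0.7, -0.0, -0.8]
width: 0.37
```

```bash
python3 plan.py .589 .2445 .1054 23.4; python3 - <<'E'
from h import *
s=arm.get_image("scene");o=arm.observe()["position"]
cv2.imwrite("pics/c8.png",cv2.resize(s[90:190,210:310],(600,600),interpolation=3))
g=cv2.cvtColor(s,cv2.COLOR_BGR2GRAY)
for v in(142,145,148,158,160,162,168):print(v,g[v,246:282])
print((w2px("scene",o-[0,0,.0644])-[210,90])*6)
E
```

```text
xyz [0.069 0.026 1.237] twist [0.   0.   0.01] clock 13.05 pos [0.5892 0.2401 0.1796] F [ 0.7 -0.  -0.8] w 34.1 j7 0.14
142 [107 106 106 106 107 107 108 109 114 138 167 187 194 196 197 196 195 190
 180 160 130 115 129 146 155 158 159 160 160 160 159 160 159 160 159 159]
145 [108 109 109 107 105 104 103 103 106 118 148 177 193 197 199 199 196 191
 182 164 135 102  85  88 101 119 135 147 155 158 159 160 161 161 160 159]
148 [104 103 104 104 103 103 102 102 103 110 136 170 190 196 199 199 197 192
 183 169 144 117 104 101  99  97  90  87  93 107 125 140 149 156 158 159]
158 [102 103 102 102 103 103 104 112 138 170 182 184 187 192 197 201 203 205
 205 204 203 200 198 198 186 145 110 102 102 102 102 103 103 103 102 103]
160 [140 127 119 114 111 112 127 159 188 193 181 177 184 191 196 200 203 204
 205 204 202 198 192 186 173 151 127 110 103 103 102 102 102 103 102 103]
162 [240 239 235 229 220 211 211 212 207 193 182 182 186 192 197 200 203 204
 205 203 199 196 190 183 178 189 191 154 114 103 103 102 102 103 102 102]
168 [241 246 246 247 246 246 243 235 225 213 205 195 190 192 195 196 197 197
 199 197 194 191 188 183 178 170 159 153 155 153 141 123 119 127 121 109]
[313.83365636 366.08106987]
```

View pics/c8.png

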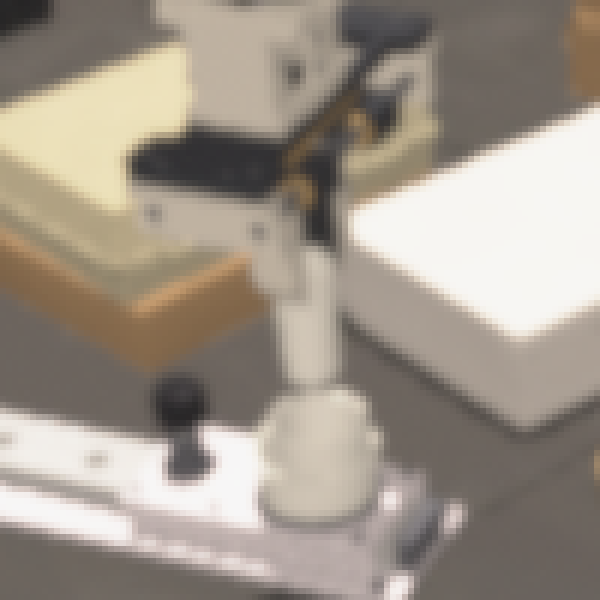

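```bash
python3 - <<'E'
from h import *
d=np.array([.555,.539])/np.hypot(.555,.539)*.026
for c in((.5895,.2445),(.5937,.2396),(.5916,.2376)):
    p=np.array(c); print(c,w2px("scene",[*(p+d),.085]),w2px("scene",[*p,.085]))
g=cv2.cvtColor(cv2.imread("pics/c8.png"),6)
print(g[360:430:4,330],g[360:430:4,312],g[360:430:4,350])
E
```

```text
(0.5895, 0.2445) [263.31114173 154.15593748] [262.5162795  158.60918075]
(0.5937, 0.2396) [265.2906065  154.19404859] [264.52692094 158.6489891 ]
(0.5916, 0.2376) [265.19784432 154.68415104] [264.43133653 159.15476491]
[172 172 168 158 158 143 159 159 200 213 213 208 204 204 204 204 204 203] [197 197 197 195 195 183 172 172 183 198 198 203 203 203 203 203 203 203] [105 105 105 104 104 107 130 130 172 202 202 206 198 198 193 192 192 192]
```

```bash
python3 plan.py .592 .243 .1054 23.4
```

```text
xyz [0.021 0.059 1.238] twist [0.   0.   0.01] clock 13.1 pos [0.5892 0.2405 0.1797] F [ 0.1 -0.6 -0.3] w 33.1 j7 0.14
```

Emit:
jog_arm([
  {"xyz":[0.02,0.06,0.1],"twist":[0,0,0],"grip":0.6},
  {"xyz":[0.02,0.06,0.4],"twist":[0,0,0],"grip":0.6},
  {"xyz":[0.02,0.06,0.7],"twist":[0,0,0],"grip":0.6},
  {"xyz":[0.02,0.06,0.75],"twist":[0,0,0],"grip":0.6},
])

```text
clock: 13.6
position: [0.59, 0.2443, 0.1315]
ee_rot: [-1.717, -2.628, 0.005]
force: [-0.9, -0.2, -0.6]
width: 0.367
```

```bash
python3 plan.py .592 .243 .1054 23.4; python3 - <<'E'
from h import *
s=arm.get_image("scene")
cv2.imwrite("pics/c9.png",cv2.resize(s[110:190,220:300],(480,480),interpolation=3))
E
```

```text
xyz [-0.033  0.023  0.435] twist [-0.02  0.    0.03] clock 13.6 pos [0.59   0.2443 0.1315] F [-0.9 -0.2 -0.6] w 33.8 j7 0.16
```

View pics/c9.png

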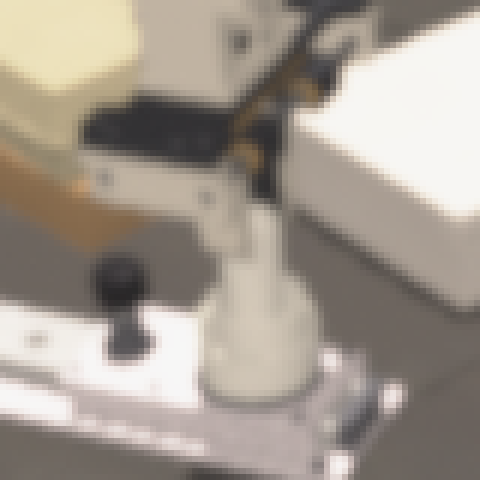

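The small cup's foot is now below the middle rim with no contact force. I'll keep lowering it.

Emit:
jog_arm([
  {"xyz":[-0.03,0.02,0.1],"twist":[0,0,0],"grip":0.6},
  {"xyz":[-0.03,0.02,0.25],"twist":[0,0,0],"grip":0.6},
  {"xyz":[-0.03,0.02,0.36],"twist":[0,0,0],"grip":0.6},
  {"xyz":[-0.03,0.02,0.36],"twist":[0,0,0],"grip":0.6},
])

```text
clock: 14.15
position: [0.5928, 0.2435, 0.1117]
ee_rot: [-1.718, -2.629, 0.001]
force: [0.2, 0.4, -1.7]
width: 0.37
```

Emit:
jog_arm([
  {"xyz":[0,0,0.03],"twist":[0,0,0],"grip":0.6},
  {"xyz":[0,0,0.08],"twist":[0,0,0],"grip":0.6},
  {"xyz":[0,0,0.08],"twist":[0,0,0],"grip":0.6},
])

```text
clock: 14.52
position: [0.5931, 0.2436, 0.1074]
ee_rot: [-1.718, -2.63, 0.0]
force: [-0.3, -0.2, -1.6]
width: 0.368
```

Emit:
jog_arm([
  {"xyz":[0,0,0.02],"twist":[0,0,0],"grip":0.6},
  {"xyz":[0,0,0.045],"twist":[0,0,0],"grip":0.6},
  {"xyz":[0,0,0.045],"twist":[0,0,0],"grip":0.6},
])

```text
clock: 14.9
position: [0.5934, 0.2437, 0.1054]
ee_rot: [1.719, 2.63, 0.001]
force: [-1.3, -1.1, 4.8]
width: 0.364
```

Contact came exactly at the expected seated height (0.1054). Releasing.

Emit:
jog_arm([
  {"xyz":[0,0,-0.01],"twist":[0,0,0],"grip":0.22},
  {"xyz":[0,0,-0.01],"twist":[0,0,0],"grip":0.1},
  {"xyz":[0,0,-0.01],"twist":[0,0,0],"grip":0.0},
  {"xyz":[0,0,-0.01],"twist":[0,0,0],"grip":-0.2},
  {"xyz":[0,0,-0.01],"twist":[0,0,0],"grip":-0.2},
])

```text
clock: 15.52
position: [0.5932, 0.2436, 0.1054]
ee_rot: [1.719, 2.63, -0.0]
force: [-0.0, -0.6, -0.5]
width: 0.598
```

Emit:
jog_arm([
  {"xyz":[0,0,0],"twist":[0,0,0],"grip":-0.2},
  {"xyz":[0,0,-0.3],"twist":[0,0,0],"grip":-0.2},
  {"xyz":[0,0,-0.8],"twist":[0,0,0],"grip":-0.2},
  {"xyz":[0,0,-1.2],"twist":[0,0,0],"grip":-0.2},
  {"xyz":[0,0,-1.2],"twist":[0,0,0],"grip":-0.2},
])

```text
clock: 16.15
position: [0.5948, 0.244, 0.1807]
ee_rot: [1.717, 2.628, 0.007]
force: [0.3, -0.2, -0.1]
width: 0.602
```

```bash
python3 - <<'E'
from h import *
s=arm.get_image("scene");t=arm.get_image("top")
a=cv2.resize(s[110:190,210:310],(800,600)[:1]+(600,),interpolation=3) if 0 else cv2.resize(s[115:185,215:295],(480,420),interpolation=3)
cv2.imwrite("pics/c10.png",a)   # unviewed, kept
g=cv2.cvtColor(s,6)
for v in range(143,174,3):print(v,g[v,246:282])
# knob: dark blob
y,x=np.nonzero(s[140:162,225:250].max(2)<75);print("knob rows",y.min()+140,y.max()+140,"cols",[(r+140,x[y==r].min()+225,x[y==r].max()+225) for r in np.unique(y)])
for p in((.5544,.3228),(.556,.319)):print(w2px("scene",[*p,.086]),w2px("scene",[*p,.062]),w2px("top",[*p,.086]))
g=cv2.cvtColor(t,6);print(g[196:212,218:240])
E
python3 plan.py .5545 .3225 .15 23.4
```

```text
143 [106 106 107 108 108 109 108 107 105 104 102 102 102 102 102 101 102 101
 100  94  85  87 107 131 146 155 158 159 160 160 160 160 160 160 159 159]
146 [108 107 105 104 103 103 102 102 102 102 103 102 102 102 101 102 102 102
 103 102 101  97  91  88  88  96 110 128 143 152 157 159 160 160 160 160]
149 [104 104 104 104 104 104 103 102 102 102 103 102 103 105 108 111 113 113
 112 109 107 104 102 102 101 101  97  89  83  86  97 114 130 144 152 157]
152 [103 103 104 104 104 104 103 103 102 103 108 123 146 166 182 191 195 197
 196 193 183 161 128 108 103 102 103 102 102 101  99  96  92  89  88 101]
155 [101 103 103 102 103 103 104 104 105 109 127 153 174 182 190 197 201 201
 200 205 210 198 161 127 111 104 102 102 103 103 102 102 102 101  99  96]
158 [101 102 103 102 103 103 104 116 152 187 189 182 182 187 194 199 200 199
 197 193 186 178 174 173 159 128 107 102 102 103 102 103 102 103 103 102]
161 [206 192 178 166 154 148 165 199 221 223 201 179 176 183 191 197 199 200
 197 194 191 197 210 210 189 163 139 116 104 103 103 103 102 103 102 102]
164 [244 246 246 246 246 245 239 216 191 18
[... 2090 characters left out ...]
61  59  55  49]
 [ 99  97  99  96  97  92  94  89  89  89  86  81  83  80  76  73  69  66
   59  58  53  47]
 [ 98  97  97  93  95  94  92  89  89  86  84  83  79  77  75  72  73  69
   64  59  55  48]
 [ 96 100  95  94  93  95  94  92  88  90  83  85  80  78  76  74  72  67
   63  60  56  50]
 [ 95  96  97  95  94  94  91  89  91  86  83  84  82  79  77  75  69  68
   66  61  53  51]
 [100  98  96  96  95  93  92  89  91  90  85  84  81  79  78  74  73  68
   64  60  57  49]
 [100  98  99  95  93  95  90  91  92  89  88  83  80  75  76  76  69  68
   65  62  56  52]]
xyz [ 1.462 -0.063  0.466] twist [ 0.   -0.    0.03] clock 16.25 pos [0.5932 0.2437 0.178 ] F [ 0.2 -0.3 -0.1] w 55.3 j7 0.15
```

```bash
python3 - <<'E'
from h import *
b=px2w("scene",234,151,0);print("base",b)
for h in(.03,.06,.08,.1,.12): print(h,w2px("scene",[b[0],b[1],h]),w2px("top",[b[0],b[1],h]),px2w("top",193,183,h))
E
python3 plan.py .556 .321 .12 23.4
```

```text
base [0.62901238 0.46597978 0.        ]
0.03 [232.79714515 143.96130095] [190.66944759 182.58226797] [0.62770352 0.45740574 0.03      ]
0.06 [231.56235172 136.73513085] [188.18279947 181.20506922] [0.62297254 0.44837241 0.06      ]
0.08 [230.72078113 131.8098162 ] [186.47213423 180.25769942] [0.61981855 0.44235019 0.08      ]
0.1 [229.86404892 126.79548845] [184.71722876 179.28588059] [0.61666456 0.43632797 0.1       ]
0.12 [228.9917433  121.68972233] [182.91633945 178.28865113] [0.61351058 0.43030575 0.12      ]
xyz [ 1.428 -0.051  0.966] twist [ 0.   -0.    0.03] clock 16.25 pos [0.5932 0.2437 0.178 ] F [ 0.2 -0.3 -0.1] w 55.3 j7 0.15
```

Emit:
jog_arm([
  {"xyz":[0.6,-0.02,0],"twist":[0,0,0],"grip":-0.3},
  {"xyz":[1.2,-0.04,0.2],"twist":[0,0,0],"grip":-0.3},
  {"xyz":[1.43,-0.05,0.6],"twist":[0,0,0],"grip":-0.3},
  {"xyz":[1.43,-0.05,0.9],"twist":[0,0,0],"grip":-0.3},
  {"xyz":[1.43,-0.05,0.97],"twist":[0,0,0],"grip":-0.3},
])

```text
clock: 16.88
position: [0.5556, 0.3193, 0.1175]
ee_rot: [-1.72, -2.629, 0.005]
force: [0.7, -0.7, -0.4]
width: 0.649
```

```bash
python3 plan.py .556 .321 .068 23.4
```

```text
xyz [0.025 0.02  0.826] twist [-0.02  0.01  0.02] clock 16.875 pos [0.5556 0.3193 0.1175] F [ 0.7 -0.7 -0.4] w 59.7 j7 0.03
```

Emit:
jog_arm([
  {"xyz":[0.015,0.01,0.3],"twist":[0,0,0],"grip":-0.3},
  {"xyz":[0.015,0.01,0.6],"twist":[0,0,0],"grip":-0.3},
  {"xyz":[0.015,0.01,0.83],"twist":[0,0,0],"grip":-0.3},
  {"xyz":[0.015,0.01,0.83],"twist":[0,0,0],"grip":-0.3},
])

```text
clock: 17.38
position: [0.5555, 0.3215, 0.068]
ee_rot: [-1.718, -2.629, 0.003]
force: [0.4, -0.4, -0.3]
width: 0.649
```

Emit:
jog_arm([
  {"xyz":[0,0,0],"twist":[0,0,0],"grip":0.1},
  {"xyz":[0,0,0],"twist":[0,0,0],"grip":0.3},
  {"xyz":[0,0,0],"twist":[0,0,0],"grip":0.5},
  {"xyz":[0,0,0],"twist":[0,0,0],"grip":0.7},
  {"xyz":[0,0,0],"twist":[0,0,0],"grip":0.7},
], force=15)

```text
clock: 18.0
position: [0.5569, 0.3225, 0.0699]
ee_rot: [1.718, 2.629, 0.003]
force: [3.8, 2.2, -0.6]
width: 0.298
```

```bash
python3 plan.py .556 .321 .068 23.4
```

```text
xyz [-0.016 -0.024  0.032] twist [ 0.01 -0.    0.03] clock 18.0 pos [0.5569 0.3225 0.0699] F [ 3.8  2.2 -0.6] w 27.4 j7 0.05
```

Knob grasped (27.4 mm opening). Grip firmer, then lift about 15 mm.

Emit:
jog_arm([
  {"xyz":[0,0,0],"twist":[0,0,0],"grip":0.7},
  {"xyz":[0,0,0],"twist":[0,0,0],"grip":0.7},
  {"xyz":[0,0,-0.1],"twist":[0,0,0],"grip":0.7},
  {"xyz":[0,0,-0.2],"twist":[0,0,0],"grip":0.7},
  {"xyz":[0,0,-0.27],"twist":[0,0,0],"grip":0.7},
], force=45)

```text
clock: 18.62
position: [0.5569, 0.3225, 0.0853]
ee_rot: [1.718, 2.629, 0.002]
force: [8.7, 5.0, -9.9]
width: 0.287
```

Emit:
jog_arm([
  {"xyz":[0,0,0],"twist":[0,0,0],"grip":0.7},
  {"xyz":[0,0,0],"twist":[0,0,0],"grip":0.7},
])

```text
clock: 18.88
position: [0.5569, 0.3224, 0.0851]
ee_rot: [1.718, 2.629, 0.002]
force: [9.3, 4.7, -9.1]
width: 0.29
```

```bash
python3 plan.py .556 .321 .0858 23.4
```

```text
xyz [-0.016 -0.024 -0.012] twist [0.01 0.   0.03] clock 18.875 pos [0.5569 0.3224 0.0851] F [ 9.3  4.7 -9.1] w 26.6 j7 0.05
```

Emit:
jog_arm([
  {"xyz":[0.03,0.03,0],"twist":[0,0,0],"grip":0.7},
  {"xyz":[0.1,0.03,0],"twist":[0,0,0],"grip":0.7},
  {"xyz":[0.2,0.03,0],"twist":[0,0,0],"grip":0.7},
  {"xyz":[0.3,0.03,0],"twist":[0,0,0],"grip":0.7},
  {"xyz":[0.4,0.03,0],"twist":[0,0,0],"grip":0.7},
])

```text
clock: 19.5
position: [0.5472, 0.345, 0.0853]
ee_rot: [-1.718, -2.629, 0.002]
force: [1.7, -0.5, -10.4]
width: 0.289
```

```bash
python3 plan.py .5331 .3775 .0851 23.4
```

```text
xyz [0.591 0.002 0.003] twist [-0.01  0.    0.03] clock 19.5 pos [0.5472 0.345  0.0853] F [  1.7  -0.5 -10.4] w 26.6 j7 0.01
```

Emit:
jog_arm([
  {"xyz":[0.1,0,0],"twist":[0,0,0],"grip":0.7},
  {"xyz":[0.2,0,0],"twist":[0,0,0],"grip":0.7},
  {"xyz":[0.3,0,0],"twist":[0,0,0],"grip":0.7},
  {"xyz":[0.4,0,0],"twist":[0,0,0],"grip":0.7},
  {"xyz":[0.48,0,0],"twist":[0,0,0],"grip":0.7},
])

```text
clock: 20.12
position: [0.5358, 0.3713, 0.0854]
ee_rot: [-1.718, -2.629, 0.002]
force: [-2.1, -2.9, -10.5]
width: 0.293
```

```bash
python3 plan.py .5331 .3775 .0851 23.4
```

```text
xyz [0.112 0.    0.005] twist [-0.01 -0.    0.03] clock 20.125 pos [0.5358 0.3713 0.0854] F [ -2.1  -2.9 -10.5] w 26.9 j7 -0.03
```

Emit:
jog_arm([
  {"xyz":[0.04,0,0],"twist":[0,0,0],"grip":0.7},
  {"xyz":[0.08,0,0],"twist":[0,0,0],"grip":0.7},
  {"xyz":[0.11,0,0],"twist":[0,0,0],"grip":0.7},
  {"xyz":[0.11,0,0],"twist":[0,0,0],"grip":0.7},
])

```text
clock: 20.62
position: [0.5333, 0.3773, 0.0854]
ee_rot: [-1.718, -2.629, 0.001]
force: [-3.8, -1.5, -10.4]
width: 0.291
```

```bash
python3 plan.py .5331 .3775 .0851 23.4
```

```text
xyz [ 0.005 -0.001  0.006] twist [-0.01 -0.    0.03] clock 20.625 pos [0.5333 0.3773 0.0854] F [ -3.8  -1.5 -10.4] w 26.8 j7 -0.04
```

At 59.7 mm from the start. Lowering the pin while still holding the knob.

Emit:
jog_arm([
  {"xyz":[0,0,0.06],"twist":[0,0,0],"grip":0.7},
  {"xyz":[0,0,0.12],"twist":[0,0,0],"grip":0.7},
  {"xyz":[0,0,0.18],"twist":[0,0,0],"grip":0.7},
  {"xyz":[0,0,0.24],"twist":[0,0,0],"grip":0.7},
  {"xyz":[0,0,0.26],"twist":[0,0,0],"grip":0.7},
])

```text
clock: 21.25
position: [0.5333, 0.3773, 0.0702]
ee_rot: [-1.718, -2.629, 0.001]
force: [-6.0, -3.8, -4.7]
width: 0.294
```

```bash
python3 plan.py .5331 .3775 .0699 23.4
```

```text
xyz [ 0.005 -0.001  0.004] twist [-0.01 -0.    0.03] clock 21.25 pos [0.5333 0.3773 0.0702] F [-6.  -3.8 -4.7] w 27.0 j7 -0.04
```

Emit:
jog_arm([
  {"xyz":[0,-0.01,0.02],"twist":[0,0,0],"grip":0.7},
  {"xyz":[0,-0.02,0.035],"twist":[0,0,0],"grip":0.7},
  {"xyz":[0,-0.02,0.035],"twist":[0,0,0],"grip":0.7},
  {"xyz":[0,-0.02,0.035],"twist":[0,0,0],"grip":0.7},
])

```text
clock: 21.75
position: [0.5333, 0.3773, 0.0699]
ee_rot: [-1.719, -2.63, -0.003]
force: [-7.5, -4.6, 6.8]
width: 0.29
```

```bash
python3 plan.py .5331 .3775 .0699 23.4; python3 - <<'E'
from h import *
s=arm.get_image("scene");t=arm.get_image("top")
cv2.imwrite("pics/c11.png",np.hstack([cv2.resize(s[110:200,180:300],(533,400),interpolation=3),cv2.resize(t[165:245,210:263],(265,400),interpolation=3)]))
E
```

```text
xyz [ 0.005 -0.001 -0.001] twist [ 0.01 -0.01  0.03] clock 21.75 pos [0.5333 0.3773 0.0699] F [-7.5 -4.6  6.8] w 26.6 j7 -0.04
```

View pics/c11.png

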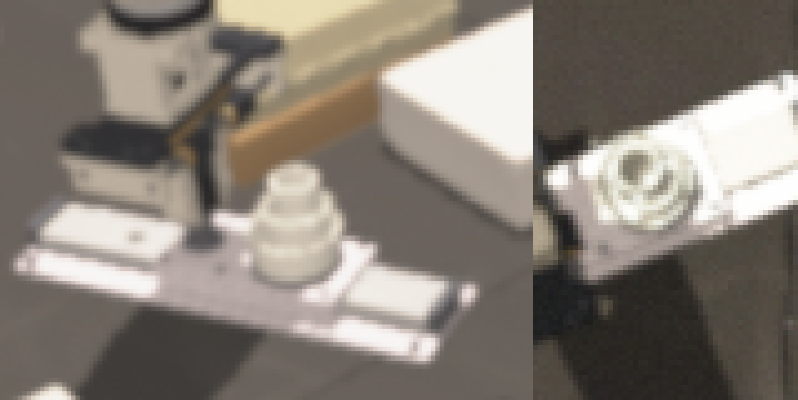

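The picture shows three tiers nested upright at (295,225). The carriage is one hole on, with the last hole still free at (135,237). The pin is at the same height as at the start and against its stop.

```bash
python3 -c "
from cell import arm
o=arm.observe();print(o['clock'],o['position'],o['force'],o['width']);print(arm.sign_off())"
```

```text
21.85 [0.5332551  0.3772524  0.06985465] [-7.55595916 -3.90532864  5.52033404] 0.2894019904538424
the job is handed in; nothing more can be done
None
```

The job is done and handed in at 21.9 s of the 69 s allowed. The middle crucible is in the large one and the small one in the middle one, each released in that order. I then lifted the lock knob about 15 mm, slid the carriage one hole to the left, lowered the pin and kept hold of the knob.

**Last checks:**
- **Carriage:** it moved 59.7 mm, against 60 mm nominal and about 1.5 mm of play. The last hole is still free in the picture.
- **Pin:** the tool height is back to the 69.9 mm it read at the start with the pin home. The spring pull had dropped to 4.7 N, and the pin then met a hard stop when I pressed down lightly.
- **Grip:** set to 45 N, with the jaws 27 mm apart on the 28 mm knob. About 5.5 N of downward push was left on it.
- **Crucibles:** nested and upright in both camera views.
- **Other things:** the last picture shows only the area round the slide. I took no final picture of the rest of the worktop, but no unexpected force showed along the way.

**Disagreements:**
- The two cameras differed by up to about 10 mm on where the large crucible stood. I corrected from close views, and my first sideways correction was slightly too large because I had left out perspective.
- A side load of about 8 N across the jaws remained on the knob. My attempt to relieve it made little difference.

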